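# Pin the ledge's lock shaft and stack the spacer plates

### The job

Lock the rack's ledge before it is loaded: take the locking pin from the brass block, stand it in the bore on top of the grey bearing housing, swing the crank slowly towards the robot until the pin drops into the shaft's hidden cross-hole, and push the pin fully home so that its head sits on the housing. Then stack all the steel spacer plates squarely on the white nylon wear pad in one aligned pile, flush and centred on the pad. Leave the gib key, the die and the vise where they are.

Things in the scene. Friction and masses are not known exactly. Their poses are not given: they have to be found in the camera images.
- housing: Fixed grey bearing housing, a block 70 mm (its x) by 60 mm (its y), 115 mm high, low bolted feet before and behind; origin under its middle. Level shaft along its y, crank on its -y side. In it, unseen, under the shaft and 77 mm below the top, sits a stiff nylon friction plug: about 7 N pushes it down and it stays where pushed.
- bore_mouth (a point): Mouth of the vertical bore, 17 mm wide, in the middle of the housing's top face; z up. The bore is 30 mm long; below it lies the shaft, 44 mm thick, its top 31 mm under the mouth, with a cross-hole 18 mm wide right through it. The cross-hole cannot be seen, and its angle to the crank differs from start to start.
- shaft_axis (a point): Point on the shaft's axis of rotation level with the middle of the crank's grip (90 mm to the housing's -y side of the bore, 53 mm below the bore mouth). Axes as the housing: x level and square to the shaft, pointing away from the robot, y along the shaft, z up.
- crank_grip (a point): Middle of the crank's round black grip, a level bar 18 mm thick, 65 mm long, parallel to and 110 mm from the shaft axis; flat crank arm 40 mm towards the housing. Starts leaning 40 to 63 deg from upright to +x; the hole lines up between 6 deg on that side and 40 deg past upright to -x. Turns 63 deg either way, needs about 4 N, stays where left, is blocked once the pin has dropped.
- block: Fixed brass setup block, 70 x 70 mm, 50 mm high, with a 40 mm deep hole in the middle of its top in which the pin stands at the start; origin under its middle.
- pin_head (a point): Centre of the steel locking pin's head, z up along the pin. Head: cylinder 26 mm thick, 34 mm tall. Shank under it: 14 mm thick, 97 mm long, round nose (nose end 114 mm below this point). About 0.15 kg. Starts upright in the brass block. Resting on the shaft, this point is 83 mm above the bore mouth (or up to 10 mm lower if the nose dips into the hole's edge); see pin_nose for more.
- pin_nose (a point): Nose end of the pin, 114 mm below its head's centre. Loose in the bore, the pin may lean, its head up to 13 mm off. When the cross-hole comes under it, the pin drops by its own weight 46 mm onto the plug (head centre then 37 mm above the bore mouth) and must be pushed 20 mm more; fully home, the head rests on the housing, its centre 17 mm above the bore mouth.
- pad_top (a point): Centre of the top face of the white nylon wear pad, fixed to the ledge: 120 mm (its x) by 55 mm (its y), 5 mm thick. z points up.
- plate1_mid (a point): Centre (half-way up) of a flat steel spacer plate lying on the ledge, 110 mm (its x) by 45 mm (its y), 16 mm thick, with two dark marks on its top (either face may be up); all spacer plates are alike, about 0.55 kg, and three or four of them are there.
- plate2_mid (a point): Centre (half-way up) of a flat steel spacer plate lying on the ledge, 110 mm (its x) by 45 mm (its y), 16 mm thick, with two dark marks on its top (either face may be up); all spacer plates are alike, about 0.55 kg, and three or four of them are there.
- plate3_mid (a point): Centre (half-way up) of a flat steel spacer plate lying on the ledge, 110 mm (its x) by 45 mm (its y), 16 mm thick, with two dark marks on its top (either face may be up); all spacer plates are alike, about 0.55 kg, and three or four of them are there.
- plate4_mid (a point): Centre (half-way up) of a flat steel spacer plate lying on the ledge, 110 mm (its x) by 45 mm (its y), 16 mm thick, with two dark marks on its top (either face may be up); all spacer plates are alike, about 0.55 kg, and three or four of them are there.
- gib_key: Bystander: hardened steel gib key, a bar 150 x 20 mm, 14 mm thick with a 26 mm high head at one end; origin under its middle. Lies loose at the far side.
- die: Bystander: black steel offset die, 130 x 60 mm, stepped, 62 mm high; origin under its middle. Lies loose at the far side.
- vise: Bystander: blue cast iron bench vise, fixed, about 120 x 110 mm, holding a dark punch section that reaches 177 mm high; origin under its middle. At the right.
There are look-alikes about, which are no part of the job. What is shaped like the part that bears plate1_mid but brown or purple is not meant.

How it is judged:
By the outcome, as a careful person would: the job done as asked, in the order asked, and still so for the second after the job is handed in, with the robot touching nothing.
Of plate1, plate2, plate3, plate4 only 3 to 4 are there at a start; the rules pass over those that are not, and their reading is None.
At some moment in a run one of plate1, plate2, plate3, plate4 may be knocked a few centimetres aside while the robot is not near it.
It also fails if it takes over 210 s, if anything falls off the work surface, if the arm or the gripper's body presses on something with over 40 N, if the wrist force passes 120 N, or if a joint passes its speed limit or range.

### The arm

A 7-joint arm with a two-finger parallel gripper is mounted at the origin on the work surface. World frame = base frame: x ahead of the robot, y to its left, z up, the work surface at z = 0. Lengths are in m, angles in rad, forces in N, time in s.
With the tool pointing down it reaches from about 0.4 to 0.85 m from the base axis. Payload 10.4 kg.
Tool frame: the origin (TCP) lies at the very end of the fingers, on their centre line; the grasp point (between the pads) lies 19 mm behind it; z points along the fingers, y is the line along which they close (so a half turn about z gives the same grasp; the last joint's range is limited). The gripper opens to 85 mm and grips with 20 to 120 N. Pads are 22 mm wide; open, the fingers measure 114 mm over their backs; the gripper's body (76 mm by 85 mm) begins 54 mm behind the grasp point. The pads swing forward as they close: fully open they stand 13 mm farther back than shut.
Start: joints at [1.297, 0.332, -0.065, 1.46, 0.022, 1.35, -0.088], TCP at [0.155, -0.605, 0.231] pointing down, gripper open.
Joint ranges: [-2.6, 2.6], [-0.5, 2.12], [-1.47, 1.34], [0.16, 2.42], [-1.27, 4.41], [0.06, 2.06], [-2.6, 2.6]. Speed limits (rad/s): [2.22, 2.22, 2.79, 2.79, 3.14, 3.14, 3.14].

### API

Orientations are given as a unit quaternion [x, y, z, w].
In Python, from workcell import * gives the robot as it stands.
- The arm moves only by the tool step_arm, never from a script. Its argument "commands" is one flat list of numbers, 7 for each row, row after row: the finger opening in mm, from 0 to 85.4, then the shift along the world's x, y, z as a fraction of full scale, then the turn, a rotation vector about the world's x, y, z as a fraction of full scale. A call has exactly 10 rows; each row is the pose to reach, as a shift and turn from the pose commanded when the call began, turning the shorter way round; what a row does not reach only later rows make up. Full scale, the value 1, is 0.6 m for a shift and pi rad for a turn. A row lasts 1/8 s, in which the tool goes at most 62.5 mm and 10.7 degrees, less where a joint would pass 70% of its speed; a pose out of reach is approached as far as the arm can. A call with a number of a shift or a turn outside -1 to 1 is refused whole. A call with a gripper value outside its range is refused whole. The fingers move at their own pace and stop on an object; "squeeze" is the grip in N (left out, the last holds). Time passes only in rows, so rows that repeat a pose let the fingers close, or fill a call up. It gives the time, the measured TCP pose, the force, the opening and the grip force at its end, in the units of the state.
- get_obs(): the state, without advancing time (a new reading comes with each control period).
- camera(name): name is "side" or "top"; returns the picture (400x640x3 uint8, red, green, blue); there is no depth.
- camera_params(name): a dict with "mtx" (3x3 intrinsics, pixels), "extrinsics" (4x4, takes a point from world to camera coordinates). Camera axes: x right, y down, z forward; pixel columns grow to the right and rows downward; lengths in m; the calibration is good to about 2 mm. A picture is of the moment at which its call begins. camera_params takes no time and is no camera call.
- hand_in(): hands the job in; it is judged then, once.
The state is a dict: "clock": time; "joint_pos": joint angles; "joint_velocities": joint speeds; "tau": joint torques, N m; "position": TCP position; "ee_rot": TCP orientation; "ft_force": force on the tool from outside, world axes, zero at the start; "torque": the same for the moment, N m; "grip_width": opening from 0.0 (shut) to 1.0 (fully open); "grasp_force": force on a finger pad.
Only numpy, scipy, OpenCV 4.12 (cv2) and the standard library are available. Lean on these libraries where they do the work, as an engineer would, in place of code of your own. Each camera call takes 0.05 s, during which the arm holds its last target. There are 200 camera calls.

## Working session

There is one attempt and no reset: what is moved stays moved. The work goes in short steps, Python scripts to look and compute and a tool call to move; the robot and the scene stay as the last step left them, time stands still between calls to the robot, and variables do not carry over. Pictures are saved under pics/ and viewed, at most 14 in all, crops included, and the job is handed in when it is done.

Besides the shell and the picture viewer there is one more tool, called after "Request:" by a JSON object that holds its "fn" and its "kwargs", one argument or row to a line. step_arm: Moves the arm, as the interface text tells. Its arguments: {"type":"object","properties":{"commands":{"type":"array","items":{"type":"number"}},"squeeze":{"type":"number"}},"required":["commands"]}

```bash
mkdir -p pics; ls; cat > h.py <<'E'
from workcell import *
import numpy as np, cv2
def snap(c,f):
    im=camera(c); cv2.imwrite(f'pics/{f}.png',im[:,:,::-1]); return im
def proj(c,p):
    P=camera_params(c);E=np.array(P['extrinsics']);K=np.array(P['mtx'])
    q=E[:3,:3]@np.array(p,float)+E[:3,3];q=K@q;return q[:2]/q[2]
def ray(c,uv):
    P=camera_params(c);E=np.array(P['extrinsics']);K=np.array(P['mtx'])
    d=E[:3,:3].T@np.linalg.solve(K,[uv[0],uv[1],1.]);o=-E[:3,:3].T@E[:3,3];return o,d
def onz(c,uv,z):
    o,d=ray(c,uv);return o+d*(z-o[2])/d[2]
E
python3 - <<'E'
from h import *
for c in('side','top'):
    snap(c,c+'0');o,d=ray(c,(320,200));print(c,o,d,camera_params(c)['mtx'])
s=get_obs();print({k:np.round(s[k],3) for k in s})
E
```

```text
pics
side [0.36024859 0.43786438 0.80795078] [ 0.17637508 -0.62061859 -0.76413066] [[362.84814489   0.         323.9904403 ]
 [  0.         362.84814489 202.57388219]
 [  0.           0.           1.        ]]
top [ 0.35933792 -0.11276171  1.36318609] [ 0.09326837  0.04280959 -0.99500392] [[413.70661365   0.         327.53898352]
 [  0.         413.70661365 193.6934311 ]
 [  0.           0.           1.        ]]
{'clock': np.float64(0.1), 'joint_pos': array([ 1.297,  0.333, -0.065,  1.461,  0.022,  1.35 , -0.088]), 'joint_velocities': array([ 0.   , -0.002, -0.   , -0.004,  0.002, -0.001,  0.   ]), 'tau': array([ 1.0000e-03, -6.2675e+01,  4.9000e-02, -3.9243e+01,  1.6000e-02,
        7.0000e-03,  0.0000e+00]), 'position': array([ 0.155, -0.605,  0.231]), 'ee_rot': array([ 0.992,  0.125, -0.   , -0.001]), 'ft_force': array([ 0.39 ,  0.665, -0.363]), 'torque': array([ 0.013, -0.019, -0.019]), 'grasp_force': np.float64(0.0), 'grip_width': np.float64(0.998)}
```

View pics/side0.png

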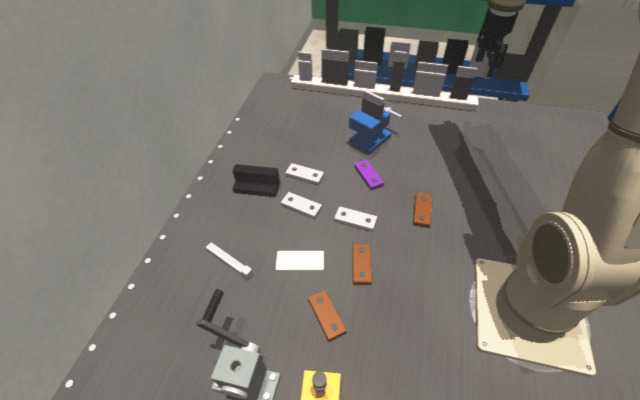

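View pics/top0.png

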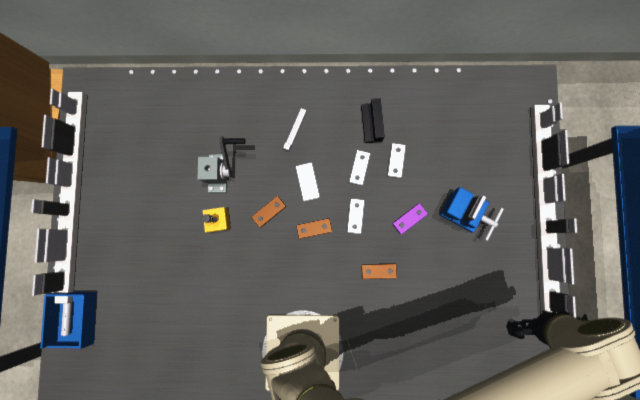

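The top view shows the housing (~210,168), the brass block with the pin (~214,218), the pad (307,181) and three steel plates with marks (360,167), (397,160), (356,216). The brown and purple plates are decoys. Next I measure.

```bash
cat >> h.py <<'E'
def whites(im,c,z=0.016,lo=150):
    hsv=cv2.cvtColor(im,cv2.COLOR_RGB2HSV)
    m=((hsv[:,:,2]>lo)&(hsv[:,:,1]<60)).astype(np.uint8)
    m=cv2.morphologyEx(m,cv2.MORPH_CLOSE,np.ones((5,5)))
    out=[]
    for k in cv2.findContours(m,cv2.RETR_EXTERNAL,cv2.CHAIN_APPROX_NONE)[0]:
        a=cv2.contourArea(k)
        if a<250 or a>1500: continue
        w=np.array([onz(c,p[0],z)[:2] for p in k])*1000
        (cx,cy),(a1,b1),t=cv2.minAreaRect(w.astype(np.float32))
        if a1<b1: a1,b1,t=b1,a1,t+90
        if 80<a1<150 and 30<b1<75: out.append((k.mean(0)[0].round(),round(cx),round(cy),round(a1),round(b1),round((t+90)%180-90,1)))
    return out
E
python3 - <<'E'
from h import *
a=cv2.imread('pics/side0.png')[:,:,::-1].copy();b=cv2.imread('pics/top0.png')[:,:,::-1].copy()
for r in whites(b,'top'):print('top',r)
for r in whites(a,'side'):print('side',r)
c1=cv2.resize(a[275:400,180:360],None,fx=4,fy=4,interpolation=2);c2=cv2.resize(b[125:240,185:315],None,fx=5,fy=5,interpolation=2)
cv2.imwrite('pics/c1.png',c1[:,:,::-1]);cv2.imwrite('pics/c2.png',c2[:,:,::-1])
E
```

```text
top (array([335., 371.]), -50, -97, 106, 49, -7.1)
top (array([355., 216.]), 434, -170, 111, 44, -5.7)
top (array([307., 181.]), 547, -12, 121, 55, 13.3)
top (array([359., 167.]), 595, -184, 111, 45, -13.9)
top (array([396., 160.]), 619, -306, 112, 45, -8.3)
side (array([299., 260.]), 546, -3, 120, 58, 13.3)
side (array([356., 217.]), 434, -169, 112, 47, -5.9)
side (array([301., 203.]), 594, -182, 112, 47, -13.4)
side (array([304., 172.]), 617, -304, 112, 47, -8.2)
```

View pics/c1.png

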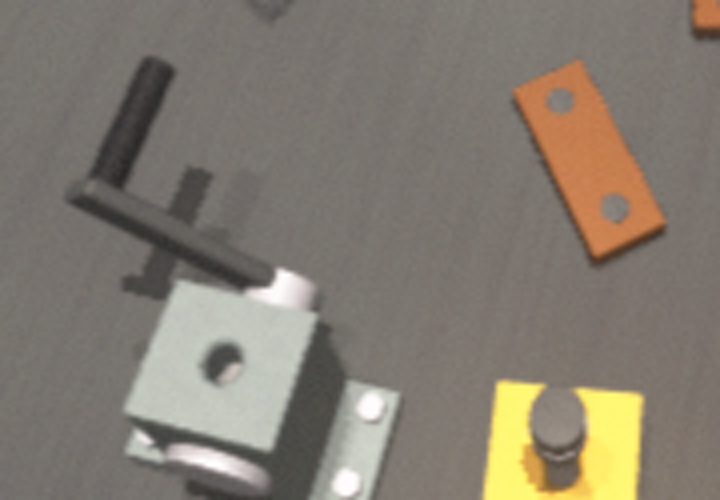

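View pics/c2.png

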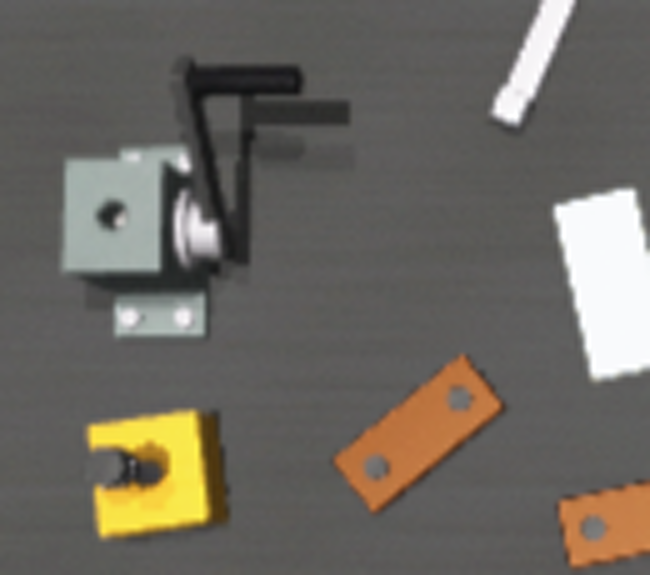

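Crops: bore mouth at c1 (224,363) / c2 (113,214). Pin head at c1 (558,418). The crank grip runs from (200,80) to (298,80) in c2, and the crank leans towards +x. Next I triangulate.

```bash
cat >> h.py <<'E'
def tri(u1,u2):
    A=np.zeros((3,3));b=np.zeros(3)
    for c,u in(('side',u1),('top',u2)):
        o,d=ray(c,u);d=d/np.linalg.norm(d);M=np.eye(3)-np.outer(d,d);A+=M;b+=M@o
    return np.linalg.solve(A,b)
E
python3 - <<'E'
from h import *
S=lambda x,y:((x+.5)/4+179.5,(y+.5)/4+274.5)
T=lambda x,y:((x+.5)/5+184.5,(y+.5)/5+124.5)
r=lambda v:np.round(np.array(v)*1000,1)
print('bore',r(onz('side',S(224,363),.115)),r(onz('top',T(113,214),.115)),r(tri(S(224,363),T(113,214))))
t=[onz('top',T(*p),.115) for p in((66,158),(163,160),(160,271),(62,271))];print('htop',r(t),r(np.mean(t,0)))
t=[onz('side',S(*p),.115) for p in((178,282),(318,316),(278,450),(128,412))];print('htop s',r(t),r(np.mean(t,0)))
t=[onz('top',T(*p),.05) for p in((88,425),(196,411),(210,524),(98,537))];print('block',r(t),r(np.mean(t,0)))
print('head side centre @.124',r(onz('side',S(558,424),.124)),'top', r(onz('side',S(558,408),.141)))
print('head top @.141',r(onz('top',T(103,467),.141)))
print('hole top',r(onz('top',T(152,470),.05)))
print('grip end',r(tri(S(156,66),T(297,80))),'near',r(tri(S(105,185),T(197,80))))
E
```

```text
bore [573.2 290.5 115. ] [576.2 289.2 115. ] [575.6 290.  111.5]
htop [[611.2 319.8 115. ]
 [610.  259.4 115. ]
 [540.8 258.9 115. ]
 [540.7 319.5 115. ]] [575.7 289.4 115. ]
htop s [[608.4 261.8 115. ]
 [538.8 261.  115. ]
 [536.1 318.6 115. ]
 [606.9 319.8 115. ]] [572.6 290.3 115. ]
block [[450.5 321.3  50. ]
 [459.7 251.9  50. ]
 [387.7 240.6  50. ]
 [379.1 312.1  50. ]] [419.2 281.5  50. ]
head side centre @.124 [418.7 281.7 124. ] top [418.8 279.5 141. ]
head top @.141 [419.2 281.2 141. ]
hole top [421.9 279.   50. ]
grip end [654.3 171.9 139. ] near [654.3 233.5 136.3]
```

Request:
{"fn": "step_arm", "kwargs": {
  "commands": [85, 0, 0, 0.2, 0, 0, 0.05, 85, 0.1, 0.1, 0.2, 0, 0, 0.1, 85, 0.2, 0.2, 0.2, 0, 0, 0.15, 85, 0.3, 0.3, 0.2, 0, 0, 0.2, 85, 0.4, 0.4, 0.2, 0, 0, 0.25, 85, 0.5, 0.5, 0.2, 0, 0, 0.3, 85, 0.53, 0.58, 0.2, 0, 0, 0.35, 85, 0.56, 0.66, 0.2, 0, 0, 0.42, 85, 0.57, 0.75, 0.2, 0, 0, 0.42, 85, 0.58, 0.85, 0.2, 0, 0, 0.42],
  "squeeze": 40
}}

```text
clock: 1.35
position: [0.4815, -0.1713, 0.3506]
ee_rot: [0.707, 0.707, 0.0, -0.0]
ft_force: [0.9, -0.3, 0.8]
grip_width: 0.993
grasp_force: 0.0
```

Request:
{"fn": "step_arm", "kwargs": {
  "commands": [85, 0, 0.1, 0, 0, 0, 0, 85, 0, 0.2, 0, 0, 0, 0, 85, -0.03, 0.3, -0.1, 0, 0, 0, 85, -0.06, 0.4, -0.17, 0, 0, 0, 85, -0.1, 0.5, -0.17, 0, 0, 0, 85, -0.14, 0.6, -0.17, 0, 0, 0, 85, -0.14, 0.627, -0.17, 0, 0, 0, 85, -0.14, 0.627, -0.17, 0, 0, 0, 85, -0.14, 0.627, -0.17, 0, 0, 0, 85, -0.14, 0.627, -0.17, 0, 0, 0]
}}

```text
clock: 2.6
position: [0.3975, 0.2016, 0.2489]
ee_rot: [0.708, 0.706, -0.0, 0.0]
ft_force: [0.1, 0.8, 0.2]
grip_width: 0.997
grasp_force: 0.0
```

```bash
python3 - <<'E'
from h import *
a=snap('side','s1');b=snap('top','t1')
p=np.array(get_obs()['position']);print(p,get_obs()['joint_pos'])
u,v=proj('side',[.419,.281,.15]).astype(int);x,y=proj('top',[.419,.281,.15]).astype(int)
cv2.imwrite('pics/c3.png',np.hstack([cv2.resize(i,(400,400),interpolation=2) for i in(a[max(0,u*0+v-70):v+30,u-50:u+50],b[y-50:y+50,x-50:x+50])])[:,:,::-1]);print(u,v,x,y)
E
```

```text
[0.39740609 0.20187732 0.24896428] [ 0.45861361 -0.05172118 -0.97804865  1.83708593 -0.0440981   1.3337025
 -0.51092241]
318 376 204 217
```

View pics/c3.png

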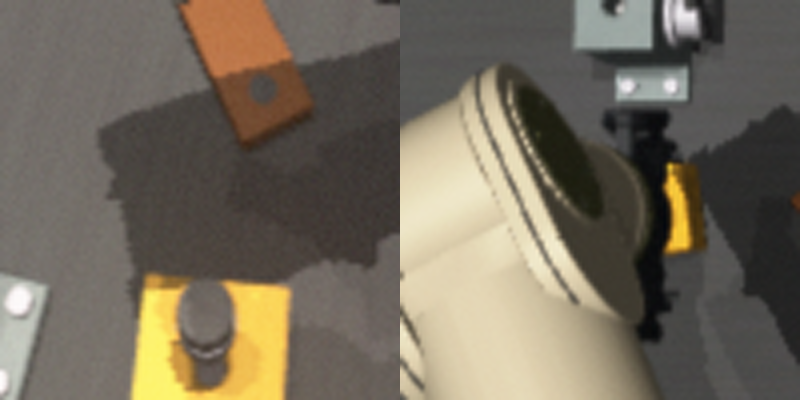

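The head sits at c3 (207,318), where I expected it, and the gripper is short of it in y. Commanded offsets count from the pose actually reached.

Request:
{"fn": "step_arm", "kwargs": {
  "commands": [85, 0.036, 0.07, 0, 0, 0, 0, 85, 0.036, 0.132, 0, 0, 0, 0, 85, 0.036, 0.132, 0, 0, 0, 0, 85, 0.036, 0.132, -0.08, 0, 0, 0, 85, 0.036, 0.132, -0.16, 0, 0, 0, 85, 0.036, 0.132, -0.2, 0, 0, 0, 85, 0.036, 0.132, -0.227, 0, 0, 0, 85, 0.036, 0.132, -0.227, 0, 0, 0, 60, 0.036, 0.132, -0.227, 0, 0, 0, 40, 0.036, 0.132, -0.227, 0, 0, 0],
  "squeeze": 30
}}

```text
clock: 3.95
position: [0.4192, 0.2823, 0.1138]
ee_rot: [0.707, 0.707, 0.001, 0.0]
ft_force: [-0.3, -0.8, -0.1]
grip_width: 0.599
grasp_force: 0.0
```

Request:
{"fn": "step_arm", "kwargs": {
  "commands": [30, 0, 0, 0, 0, 0, 0, 22, 0, 0, 0, 0, 0, 0, 15, 0, 0, 0, 0, 0, 0, 15, 0, 0, 0, 0, 0, 0, 15, 0, 0, 0, 0, 0, 0, 15, 0, 0, 0, 0, 0, 0, 15, 0, 0, 0, 0, 0, 0, 15, 0, 0, 0.005, 0, 0, 0, 15, 0, 0, 0.01, 0, 0, 0, 15, 0, 0, 0.01, 0, 0, 0]
}}

```text
clock: 5.2
position: [0.4186, 0.282, 0.1189]
ee_rot: [0.707, 0.707, 0.0, 0.0]
ft_force: [0.0, 0.6, -0.2]
grip_width: 0.293
grasp_force: 30.1
```

Request:
{"fn": "step_arm", "kwargs": {
  "commands": [15, 0, 0, 0.08, 0, 0, 0, 15, 0, 0, 0.16, 0, 0, 0, 15, 0, 0, 0.25, 0, 0, 0, 15, 0, 0, 0.25, 0, 0, 0, 15, 0.07, 0.004, 0.25, 0, 0, 0, 15, 0.13, 0.008, 0.25, 0, 0, 0, 15, 0.19, 0.012, 0.25, 0, 0, 0, 15, 0.24, 0.013, 0.25, 0, 0, 0, 15, 0.26, 0.014, 0.25, 0, 0, 0, 15, 0.26, 0.014, 0.25, 0, 0, 0],
  "squeeze": 50
}}

```text
clock: 6.45
position: [0.5742, 0.2907, 0.2678]
ee_rot: [0.707, 0.707, -0.001, -0.001]
ft_force: [-1.1, 0.6, -0.3]
grip_width: 0.288
grasp_force: 50.4
```

```bash
python3 - <<'E'
from h import *
a=snap('side','s2');b=snap('top','t2')
p=np.array(get_obs()['position']);print(p,np.array(get_obs()['ft_force']))
def crop(i,c,q,n=60,s=400):
    u,v=proj(c,q).astype(int);v=min(v,400-n);print(c,u-n,v-n);return cv2.resize(i[v-n:v+n,u-n:u+n],(s,s),interpolation=2)
cv2.imwrite('pics/c4.png',np.hstack([crop(a,'side',[.575,.29,.17]),crop(b,'top',[.575,.29,.17])])[:,:,::-1])
for z in(.28,.166,.115):print(proj('side',[p[0],p[1],z]),proj('top',[p[0],p[1],z]))
E
```

```text
[0.57342699 0.2910151  0.2687713 ] [ 0.51800087  1.40291704 -0.07857515]
side 168 280
top 141 104
[212.44926795 332.60062719] [187.22657761 157.85769267]
[229.31796931 356.89170204] [201.15961614 165.36578449]
[235.41082717 365.6654697 ] [206.5903025  168.29221664]
```

View pics/c4.png

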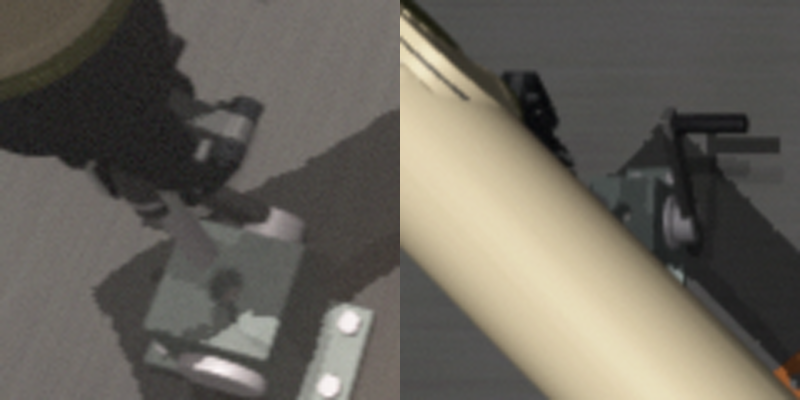

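Nose at about (230.5,356) px in the side view, and the bore is clear. I lower it to just above the mouth for one close look.

Request:
{"fn": "step_arm", "kwargs": {
  "commands": [15, 0, 0, -0.02, 0, 0, 0, 15, 0, 0, -0.04, 0, 0, 0, 15, 0, 0, -0.06, 0, 0, 0, 15, 0, 0, -0.075, 0, 0, 0, 15, 0, 0, -0.075, 0, 0, 0, 15, 0, 0, -0.075, 0, 0, 0, 15, 0, 0, -0.075, 0, 0, 0, 15, 0, 0, -0.075, 0, 0, 0, 15, 0, 0, -0.075, 0, 0, 0, 15, 0, 0, -0.075, 0, 0, 0]
}}

```text
clock: 7.8
position: [0.5746, 0.2905, 0.2239]
ee_rot: [0.707, 0.707, 0.0, 0.0]
ft_force: [0.6, -0.1, -0.9]
grip_width: 0.283
grasp_force: 50.4
```

```bash
python3 - <<'E'
from h import *
a=snap('side','s3')
p=np.array(get_obs()['position']);print(p,np.array(get_obs()['ft_force']))
cv2.imwrite('pics/c5.png',cv2.resize(a[320:400,190:290],(800,640),interpolation=2)[:600,:,::-1])
for z in(.238,.204,.130,.121,.115):print(z,(proj('side',[p[0],p[1],z])-[190,320]+.5)*8)
E
```

```text
[0.57462035 0.29042781 0.22386377] [-0.19065927 -0.21893825 -0.80997565]
0.238 [233.78314746 178.99360892]
0.204 [273.76280348 236.47986784]
0.13 [349.62036375 345.55452693]
0.121 [357.94677906 357.52697777]
0.115 [363.40059933 365.3689593 ]
```

View pics/c5.png

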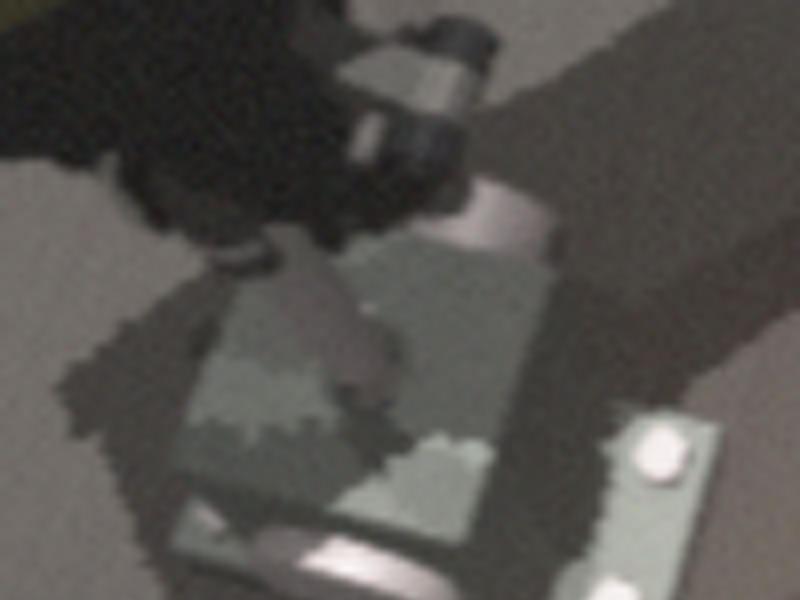

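The shank end sits over the bore mouth (c5 ~(362,380); mouth ~(370,366)). I go down gently and check the force.

Request:
{"fn": "step_arm", "kwargs": {
  "commands": [15, 0, 0, -0.003, 0, 0, 0, 15, 0, 0, -0.006, 0, 0, 0, 15, 0, 0, -0.009, 0, 0, 0, 15, 0, 0, -0.012, 0, 0, 0, 15, 0, 0, -0.015, 0, 0, 0, 15, 0, 0, -0.018, 0, 0, 0, 15, 0, 0, -0.02, 0, 0, 0, 15, 0, 0, -0.022, 0, 0, 0, 15, 0, 0, -0.022, 0, 0, 0, 15, 0, 0, -0.022, 0, 0, 0]
}}

```text
clock: 9.1
position: [0.5746, 0.2905, 0.2107]
ee_rot: [0.707, 0.707, 0.0, 0.0]
ft_force: [0.0, 0.5, -1.3]
grip_width: 0.287
grasp_force: 50.4
```

Request:
{"fn": "step_arm", "kwargs": {
  "commands": [15, 0, 0, -0.004, 0, 0, 0, 15, 0, 0, -0.008, 0, 0, 0, 15, 0, 0, -0.012, 0, 0, 0, 15, 0, 0, -0.016, 0, 0, 0, 15, 0, 0, -0.02, 0, 0, 0, 15, 0, 0, -0.024, 0, 0, 0, 15, 0, 0, -0.028, 0, 0, 0, 15, 0, 0, -0.032, 0, 0, 0, 15, 0, 0, -0.036, 0, 0, 0, 15, 0, 0, -0.036, 0, 0, 0]
}}

```text
clock: 10.35
position: [0.5746, 0.2904, 0.1888]
ee_rot: [0.707, 0.707, -0.0, -0.0]
ft_force: [-0.4, 0.4, -1.6]
grip_width: 0.286
grasp_force: 50.4
```

Request:
{"fn": "step_arm", "kwargs": {
  "commands": [30, 0, 0, 0, 0, 0, 0, 50, 0, 0, 0, 0, 0, 0, 85, 0, 0, 0, 0, 0, 0, 85, 0, 0, 0, 0, 0, 0, 85, 0, 0, 0.03, 0, 0, 0, 85, 0, 0, 0.08, 0, 0, 0, 85, 0, 0, 0.13, 0, 0, 0, 85, 0.06, -0.07, 0.13, 0, 0, 0, 85, 0.135, -0.165, 0.13, 0, 0, 0, 85, 0.135, -0.165, 0.13, 0, 0, 0]
}}

```text
clock: 11.6
position: [0.6587, 0.186, 0.2675]
ee_rot: [0.71, 0.704, -0.0, 0.001]
ft_force: [0.1, -0.1, 1.4]
grip_width: 0.998
grasp_force: 0.0
```

```bash
python3 - <<'E'
from h import *
a=snap('side','s4');b=snap('top','t4')
p=np.array(get_obs()['position']);print(p)
cv2.imwrite('pics/c6.png',np.hstack([cv2.resize(a[280:400,160:280],(400,400)),cv2.resize(b[100:220,160:280],(400,400))])[:,:,::-1])
E
```

```text
[0.65645984 0.19010158 0.26765552]
```

View pics/c6.png

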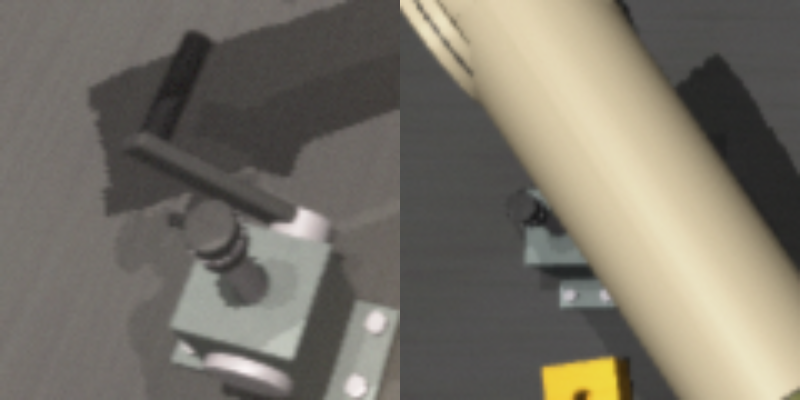

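The pin stands upright in the bore (c6 left, head ~(215,225)), and the crank is unobstructed. Now straddle the grip.

Request:
{"fn": "step_arm", "kwargs": {
  "commands": [85, 0, 0, -0.06, 0, 0, 0, 85, 0, 0, -0.12, 0, 0, 0, 85, 0, 0, -0.18, 0, 0, 0, 85, 0, 0, -0.22, 0, 0, 0, 85, 0, 0, -0.25, 0, 0, 0, 85, 0, 0, -0.25, 0, 0, 0, 60, 0, 0, -0.25, 0, 0, 0, 32, 0, 0, -0.25, 0, 0, 0, 32, 0, 0, -0.25, 0, 0, 0, 32, 0, 0, -0.25, 0, 0, 0],
  "squeeze": 20
}}

```text
clock: 12.95
position: [0.6557, 0.1914, 0.1173]
ee_rot: [0.707, 0.707, 0.0, 0.0]
ft_force: [0.4, -0.9, 0.3]
grip_width: 0.376
grasp_force: 0.0
```

```bash
python3 - <<'E'
from h import *
a=snap('side','s5')
s=get_obs();print(s['position'],s['ft_force'],s['grip_width'],s['grasp_force'])
cv2.imwrite('pics/c7.png',cv2.resize(a[240:400,140:300],(600,600))[:,:,::-1])
import math
for t in(47,30,6,0,-10,-20,-30,-40):print(t,574.5+110*math.sin(math.radians(t)),62+110*math.cos(math.radians(t))-19)
E
```

```text
[0.65566493 0.19146294 0.11721579] [-0.88823706  0.34514277  0.38966748] 0.3743499007683327 0.0
47 654.9489071781088 118.01981960687482
30 629.5 138.26279441628827
6 585.9981309594419 152.39740849051006
0 574.5 153.0
-10 555.3987004566377 151.32885283134289
-20 536.8777842341765 146.36618828644993
-30 519.5 138.26279441628827
-40 503.7933629344807 127.26488874308757
```

View pics/c7.png

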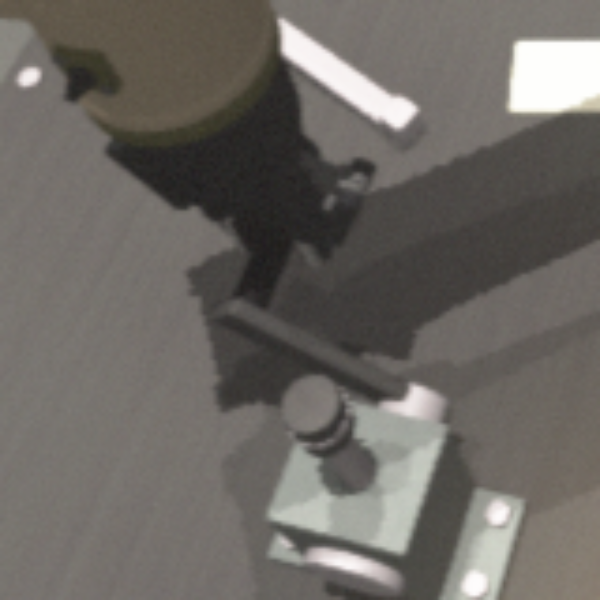

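Both fingers straddle the grip. Swing it to about 10° first.

Request:
{"fn": "step_arm", "kwargs": {
  "commands": [32, -0.012, 0, 0, 0, 0, 0, 32, -0.021, 0, 0.009, 0, 0, 0, 32, -0.029, 0, 0.017, 0, 0, 0, 32, -0.042, 0, 0.027, 0, 0, 0, 32, -0.055, 0, 0.035, 0, 0, 0, 32, -0.069, 0, 0.043, 0, 0, 0, 32, -0.084, 0, 0.049, 0, 0, 0, 32, -0.099, 0, 0.054, 0, 0, 0, 32, -0.115, 0, 0.057, 0, 0, 0, 32, -0.115, 0, 0.057, 0, 0, 0]
}}

```text
clock: 14.25
position: [0.5866, 0.1916, 0.1524]
ee_rot: [0.707, 0.707, 0.001, 0.001]
ft_force: [-0.1, -0.5, 0.0]
grip_width: 0.375
grasp_force: 0.7
```

Request:
{"fn": "step_arm", "kwargs": {
  "commands": [32, -0.003, 0, 0.0005, 0, 0, 0, 32, -0.006, 0, 0.001, 0, 0, 0, 32, -0.009, 0, 0.0015, 0, 0, 0, 32, -0.012, 0, 0.002, 0, 0, 0, 32, -0.015, 0, 0.002, 0, 0, 0, 32, -0.018, 0, 0.003, 0, 0, 0, 32, -0.021, 0, 0.003, 0, 0, 0, 32, -0.024, 0, 0.003, 0, 0, 0, 32, -0.024, 0, 0.003, 0, 0, 0, 32, -0.024, 0, 0.003, 0, 0, 0]
}}

```text
clock: 15.5
position: [0.5719, 0.1914, 0.1529]
ee_rot: [0.707, 0.707, -0.0, -0.0]
ft_force: [3.0, 0.4, 1.6]
grip_width: 0.378
grasp_force: 1.3
```

Request:
{"fn": "step_arm", "kwargs": {
  "commands": [32, -0.003, 0, 0, 0, 0, 0, 32, -0.006, 0, 0, 0, 0, 0, 32, -0.009, 0, 0, 0, 0, 0, 32, -0.012, 0, 0, 0, 0, 0, 32, -0.015, 0, 0, 0, 0, 0, 32, -0.018, 0, -0.001, 0, 0, 0, 32, -0.021, 0, -0.001, 0, 0, 0, 32, -0.024, 0, -0.001, 0, 0, 0, 32, -0.027, 0, -0.002, 0, 0, 0, 32, -0.027, 0, -0.002, 0, 0, 0]
}}

```text
clock: 16.75
position: [0.5557, 0.1915, 0.1517]
ee_rot: [0.707, 0.707, -0.0, -0.0]
ft_force: [2.9, 0.3, 1.3]
grip_width: 0.379
grasp_force: 1.2
```

Request:
{"fn": "step_arm", "kwargs": {
  "commands": [32, -0.003, 0, 0, 0, 0, 0, 32, -0.006, 0, -0.001, 0, 0, 0, 32, -0.009, 0, -0.001, 0, 0, 0, 32, -0.012, 0, -0.002, 0, 0, 0, 32, -0.015, 0, -0.002, 0, 0, 0, 32, -0.018, 0, -0.003, 0, 0, 0, 32, -0.021, 0, -0.003, 0, 0, 0, 32, -0.024, 0, -0.004, 0, 0, 0, 32, -0.027, 0, -0.005, 0, 0, 0, 32, -0.027, 0, -0.005, 0, 0, 0]
}}

```text
clock: 18.0
position: [0.5395, 0.1914, 0.1488]
ee_rot: [0.707, 0.707, -0.0, -0.0]
ft_force: [0.7, 0.1, 1.4]
grip_width: 0.376
grasp_force: 1.0
```

Request:
{"fn": "step_arm", "kwargs": {
  "commands": [32, -0.003, 0, -0.001, 0, 0, 0, 32, -0.006, 0, -0.002, 0, 0, 0, 32, -0.009, 0, -0.003, 0, 0, 0, 32, -0.012, 0, -0.003, 0, 0, 0, 32, -0.015, 0, -0.004, 0, 0, 0, 32, -0.018, 0, -0.005, 0, 0, 0, 32, -0.021, 0, -0.006, 0, 0, 0, 32, -0.024, 0, -0.007, 0, 0, 0, 32, -0.026, 0, -0.008, 0, 0, 0, 32, -0.026, 0, -0.008, 0, 0, 0]
}}

```text
clock: 19.25
position: [0.527, 0.1915, 0.1451]
ee_rot: [0.708, 0.707, 0.003, 0.001]
ft_force: [15.1, 1.4, -1.0]
grip_width: 0.377
grasp_force: 7.7
```

The crank is blocked (15 N). I back the fingers off the grip and look at the pin.

Request:
{"fn": "step_arm", "kwargs": {
  "commands": [32, 0.006, 0, 0, 0, 0, 0, 32, 0.01, 0, 0, 0, 0, 0, 32, 0.01, 0, 0, 0, 0, 0, 32, 0.01, 0, 0, 0, 0, 0, 32, 0.01, 0, 0, 0, 0, 0, 32, 0.01, 0, 0, 0, 0, 0, 32, 0.01, 0, 0, 0, 0, 0, 32, 0.01, 0, 0, 0, 0, 0, 32, 0.01, 0, 0, 0, 0, 0, 32, 0.01, 0, 0, 0, 0, 0]
}}

```text
clock: 20.5
position: [0.5302, 0.1914, 0.144]
ee_rot: [0.707, 0.707, 0.0, 0.0]
ft_force: [0.0, -0.1, -0.3]
grip_width: 0.373
grasp_force: 0.0
```

```bash
python3 - <<'E'
from h import *
a=snap('side','s6')
s=get_obs();print(s['position'],s['ft_force'])
cv2.imwrite('pics/c8.png',cv2.resize(a[280:400,160:280],(500,500))[:,:,::-1])
for z in(.215,.198,.181,.152,.169,.135):print(z,(proj('side',[.5745,.29,z])-[160,280])*500/120)
E
```

```text
[0.53019905 0.19149236 0.14405992] [-0.31160045 -0.53343071 -0.01234303]
0.215 [259.71535173 277.32720775]
0.198 [269.71180497 291.74713744]
0.181 [279.27891255 305.54773406]
0.152 [294.68443397 327.77026943]
0.169 [285.78846289 314.93779031]
0.135 [303.21930772 340.08186401]
```

View pics/c8.png

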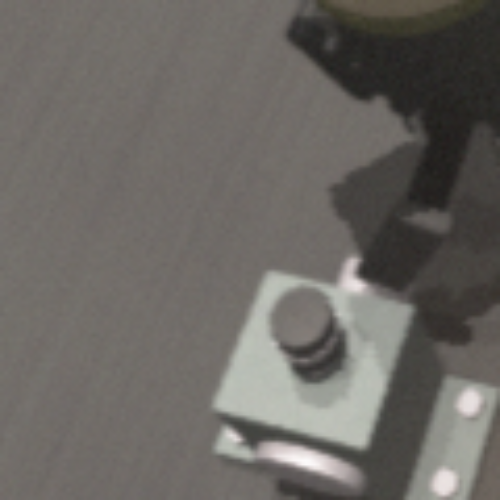

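The pin has dropped: head top at c8 ~(300,315), about where z=0.169 should be. Next I push it home with shut fingers.

Request:
{"fn": "step_arm", "kwargs": {
  "commands": [32, 0, 0, 0.06, 0, 0, 0, 32, 0, 0, 0.13, 0, 0, 0, 32, 0, 0, 0.2, 0, 0, 0, 10, 0, 0, 0.2, 0, 0, 0, 0, 0.03, 0.08, 0.2, 0, 0, 0, 0, 0.07, 0.164, 0.2, 0, 0, 0, 0, 0.07, 0.164, 0.17, 0, 0, 0, 0, 0.07, 0.164, 0.12, 0, 0, 0, 0, 0.07, 0.164, 0.07, 0, 0, 0, 0, 0.07, 0.164, 0.07, 0, 0, 0],
  "squeeze": 40
}}

```text
clock: 21.8
position: [0.5712, 0.288, 0.1831]
ee_rot: [0.707, 0.707, -0.002, -0.0]
ft_force: [-0.1, 0.4, 0.4]
grip_width: 0.001
grasp_force: 0.0
```

Request:
{"fn": "step_arm", "kwargs": {
  "commands": [0, 0, 0, 0, 0, 0, 0, 0, 0, 0, -0.01, 0, 0, 0, 0, 0, 0, -0.02, 0, 0, 0, 0, 0, 0, -0.026, 0, 0, 0, 0, 0, 0, -0.03, 0, 0, 0, 0, 0, 0, -0.034, 0, 0, 0, 0, 0, 0, -0.038, 0, 0, 0, 0, 0, 0, -0.042, 0, 0, 0, 0, 0, 0, -0.042, 0, 0, 0, 0, 0, 0, -0.042, 0, 0, 0]
}}

```text
clock: 23.05
position: [0.5723, 0.2915, 0.1629]
ee_rot: [0.707, 0.707, 0.002, -0.0]
ft_force: [-2.7, 0.5, 12.2]
grip_width: 0.0
grasp_force: 5.9
```

Request:
{"fn": "step_arm", "kwargs": {
  "commands": [0, 0, 0, -0.003, 0, 0, 0, 0, 0, 0, -0.006, 0, 0, 0, 0, 0, 0, -0.009, 0, 0, 0, 0, 0, 0, -0.012, 0, 0, 0, 0, 0, 0, -0.015, 0, 0, 0, 0, 0, 0, -0.018, 0, 0, 0, 0, 0, 0, -0.021, 0, 0, 0, 0, 0, 0, -0.022, 0, 0, 0, 0, 0, 0, -0.022, 0, 0, 0, 0, 0, 0, -0.022, 0, 0, 0]
}}

```text
clock: 24.3
position: [0.5729, 0.2918, 0.1505]
ee_rot: [0.707, 0.707, 0.002, 0.0]
ft_force: [-1.7, 0.9, 16.5]
grip_width: -0.001
grasp_force: 8.1
```

Request:
{"fn": "step_arm", "kwargs": {
  "commands": [0, 0, 0, -0.003, 0, 0, 0, 0, 0, 0, -0.006, 0, 0, 0, 0, 0, 0, -0.008, 0, 0, 0, 0, 0, 0, -0.01, 0, 0, 0, 0, 0, 0, -0.01, 0, 0, 0, 0, 0, 0, -0.01, 0, 0, 0, 0, 0, 0, -0.01, 0, 0, 0, 0, 0, 0, -0.01, 0, 0, 0, 0, 0, 0, -0.01, 0, 0, 0, 0, 0, 0, -0.01, 0, 0, 0]
}}

```text
clock: 25.55
position: [0.5736, 0.2924, 0.149]
ee_rot: [0.707, 0.707, 0.004, 0.001]
ft_force: [-12.8, -7.2, 49.2]
grip_width: 0.004
grasp_force: 24.5
```

The head is on the housing (hard stop at z=0.149). Retreat and re-measure the plates.

Request:
{"fn": "step_arm", "kwargs": {
  "commands": [0, 0, 0, 0.02, 0, 0, 0, 0, 0, 0, 0.08, 0, 0, 0, 0, 0, 0, 0.16, 0, 0, 0, 40, 0, 0, 0.25, 0, 0, 0, 85, -0.04, 0, 0.25, 0, 0, 0, 85, -0.08, 0, 0.25, 0, 0, 0, 85, -0.1, 0, 0.25, 0, 0, 0, 85, -0.1, 0, 0.25, 0, 0, 0, 85, -0.1, 0, 0.25, 0, 0, 0, 85, -0.1, 0, 0.25, 0, 0, 0]
}}

```text
clock: 26.8
position: [0.5128, 0.2896, 0.2913]
ee_rot: [0.708, 0.707, -0.0, -0.0]
ft_force: [-0.8, 0.8, 0.1]
grip_width: 0.995
grasp_force: 0.0
```

```bash
python3 - <<'E'
from h import *
a=snap('side','s7');b=snap('top','t7')
s=get_obs();print(s['position'],s['joint_pos'])
for r in whites(b,'top',lo=110):print('top',r)
for r in whites(a,'side',lo=110):print('side',r)
cv2.imwrite('pics/c9.png',np.hstack([cv2.resize(a[280:400,160:280],(400,400)),cv2.resize(b,(400,250))[[*range(250)]+[0]*150]])[:,:,::-1])
E
```

```text
[0.51255208 0.2898161  0.29140471] [ 0.21026767  0.40612019 -1.06335505  1.42500857  0.35259235  1.51431796
 -0.83787891]
top (array([370., 223.]), 411, -218, 114, 49, -5.6)
top (array([307., 181.]), 548, -12, 124, 59, 13.6)
top (array([359., 167.]), 595, -184, 113, 48, -13.9)
top (array([397., 160.]), 619, -306, 114, 47, -8.1)
```

View pics/c9.png

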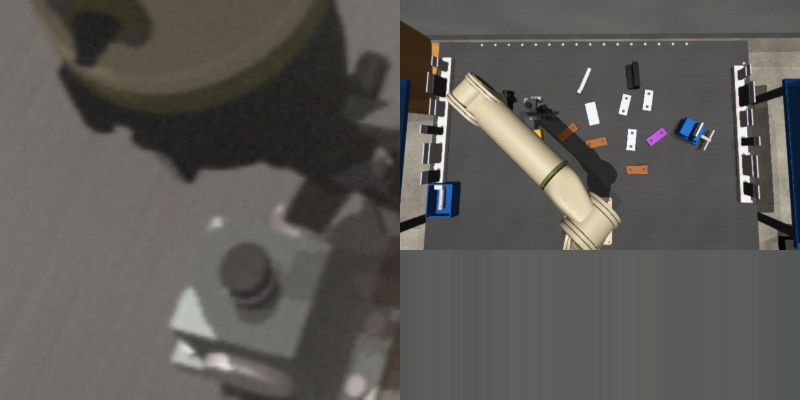

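The pin head sits on the housing. One plate was knocked from (434,-170) to (411,-218), and the others are unchanged. I go over plate 1 at (594.5,-183), angle -13.7°.

Request:
{"fn": "step_arm", "kwargs": {
  "commands": [85, 0.014, -0.08, 0, 0, 0, -0.058, 85, 0.028, -0.16, 0, 0, 0, -0.116, 85, 0.042, -0.24, 0, 0, 0, -0.174, 85, 0.056, -0.32, 0, 0, 0, -0.232, 85, 0.07, -0.4, 0, 0, 0, -0.29, 85, 0.085, -0.49, 0, 0, 0, -0.348, 85, 0.1, -0.58, 0, 0, 0, -0.406, 85, 0.12, -0.68, 0, 0, 0, -0.464, 85, 0.137, -0.788, 0, 0, 0, -0.522, 85, 0.137, -0.788, 0, 0, 0, -0.576]
}}

```text
clock: 28.15
position: [0.5939, -0.1895, 0.2902]
ee_rot: [0.992, -0.126, -0.001, 0.001]
ft_force: [0.3, 1.1, -0.3]
grip_width: 0.992
grasp_force: 0.0
```

```bash
cat >> h.py <<'E'
from scipy.spatial.transform import Rotation as R
def st():
    s=get_obs();y=R.from_quat(s['ee_rot']).apply([0,1,0]);z=R.from_quat(s['ee_rot']).apply([0,0,1])
    print((s['position']*1000).round(1),'yaw',np.degrees(np.arctan2(y[1],y[0])).round(2),'tilt',np.degrees(z[:2]).round(2),'grip',round(s['grip_width']*85.4,1),s['grasp_force'].round(1),'f',s['ft_force'].round(1),'t',round(float(s['clock']),2),'j',np.round(s['joint_pos'],2))
    return s
def go(x,y,z,yaw=None):
    "print shift/turn in command units from the present pose, mm and deg"
    s=st();p=s['position']*1000
    ty=R.from_quat(s['ee_rot']).apply([0,1,0]);cur=np.degrees(np.arctan2(ty[1],ty[0]))
    print('->',((np.array([x,y,z])-p)/600).round(4), None if yaw is None else round(((yaw-cur+180)%360-180)/180,4))
E
python3 -c "
from h import *
go(594.5,-183,3,-103.7)"
```

```text
Traceback (most recent call last):
  File "h.py", line 38, in go
    s=st();p=s['position']*1000
  File "h.py", line 34, in st
    print((s['position']*1000).round(1),'yaw',np.degrees(np.arctan2(y[1],y[0])).round(2),'tilt',np.degrees(z[:2]).round(2),'grip',round(s['grip_width']*85.4,1),s['grasp_force'].round(1),'f',s['ft_force'].round(1),'t',round(float(s['clock']),2),'j',np.round(s['joint_pos'],2))
                                                                                                                                                                ^^^^^^^^^^^^^^^^^^^^^^
AttributeError: 'float' object has no attribute 'round'
```

```bash
sed -i "s/s=get_obs();y=R/s={k:np.array(v) for k,v in get_obs().items()};y=R/; s/round(s\['grip_width'\]\*85.4,1)/(s['grip_width']*85.4).round(1)/" h.py
python3 -c "
from h import *
camera('top');camera('top');go(594.5,-183,3,-103.7)"
```

```text
[ 594.4 -184.1  291.1] yaw -103.94 tilt [-0.04  0.02] grip 84.9 0.0 f [0.1 1.4 0.2] t 28.25 j [ 0.68  0.36 -0.61  1.35  0.2   1.49 -1.72]
-> [ 1.000e-04  1.800e-03 -4.801e-01] 0.0013
```

Request:
{"fn": "step_arm", "kwargs": {
  "commands": [85, 0, 0.001, -0.08, 0, 0, 0.001, 85, 0, 0.001, -0.17, 0, 0, 0.001, 85, 0, 0.001, -0.26, 0, 0, 0.001, 85, 0, 0.001, -0.35, 0, 0, 0.001, 85, 0, 0.001, -0.42, 0, 0, 0.001, 85, 0, 0.001, -0.46, 0, 0, 0.001, 85, 0, 0.001, -0.4785, 0, 0, 0.001, 85, 0, 0.001, -0.4785, 0, 0, 0.001, 60, 0, 0.001, -0.4785, 0, 0, 0.001, 40, 0, 0.001, -0.4785, 0, 0, 0.001],
  "squeeze": 60
}}

```text
clock: 29.5
position: [0.5951, -0.1825, 0.0057]
ee_rot: [0.993, -0.118, 0.001, 0.0]
ft_force: [0.4, 0.4, -0.5]
grip_width: 0.6
grasp_force: 0.0
```

Request:
{"fn": "step_arm", "kwargs": {
  "commands": [40, 0, 0, 0, 0, 0, 0, 40, 0, 0, 0, 0, 0, 0, 40, 0, 0, 0, 0, 0, 0, 40, 0, 0, 0, 0, 0, 0, 40, 0, 0, 0.04, 0, 0, 0, 40, 0, 0, 0.08, 0, 0, 0, 40, 0, 0, 0.12, 0, 0, 0, 40, 0, 0, 0.16, 0, 0, 0, 40, 0, 0, 0.16, 0, 0, 0, 40, 0, 0, 0.16, 0, 0, 0]
}}

```text
clock: 30.75
position: [0.5936, -0.1823, 0.0992]
ee_rot: [0.993, -0.118, -0.001, -0.0]
ft_force: [0.3, 0.5, -5.6]
grip_width: 0.504
grasp_force: 63.7
```

```bash
python3 -c "
from h import *
b=snap('top','t8');a=snap('side','s8');go(549,-10.5,30,-76.6)
for r in whites(b,'top',lo=110):print('top',r)
for r in whites(a,'side',lo=110):print('side',r)"
```

```text
[ 593.5 -182.2   99. ] yaw -103.53 tilt [-0.13  0.03] grip 42.8 63.7 f [-0.4  0.  -6.1] t 30.85 j [ 0.67  0.49 -0.58  1.6   0.29  1.14 -1.78]
-> [-0.0741  0.2862 -0.1149] 0.1496
top (array([307., 181.]), 548, -12, 123, 59, 13.6)
```

Request:
{"fn": "step_arm", "kwargs": {
  "commands": [40, -0.015, 0.06, 0, 0, 0, 0.03, 40, -0.03, 0.12, 0, 0, 0, 0.06, 40, -0.045, 0.18, 0, 0, 0, 0.09, 40, -0.06, 0.24, 0, 0, 0, 0.12, 40, -0.074, 0.286, 0, 0, 0, 0.15, 40, -0.074, 0.286, 0, 0, 0, 0.15, 40, -0.074, 0.286, -0.04, 0, 0, 0.15, 40, -0.074, 0.286, -0.08, 0, 0, 0.15, 40, -0.074, 0.286, -0.115, 0, 0, 0.15, 40, -0.074, 0.286, -0.115, 0, 0, 0.15]
}}

```text
clock: 32.1
position: [0.5488, -0.0109, 0.0298]
ee_rot: [0.993, 0.117, -0.002, -0.0]
ft_force: [0.1, -0.5, -4.5]
grip_width: 0.504
grasp_force: 63.6
```

```bash
python3 -c "
from h import *
go(549,-10.5,9,-76.6)"
```

```text
[548.8 -10.9  29.8] yaw -76.54 tilt [-0.19  0.02] grip 43.1 63.6 f [ 0.1 -0.5 -4.5] t 32.1 j [ 0.53  0.47 -0.71  1.83  0.37  0.97 -1.67]
-> [ 0.0004  0.0006 -0.0347] -0.0003
```

Lower, release, rise.

Request:
{"fn": "step_arm", "kwargs": {
  "commands": [40, 0, 0.001, -0.012, 0, 0, 0, 40, 0, 0.001, -0.022, 0, 0, 0, 40, 0, 0.001, -0.03, 0, 0, 0, 40, 0, 0.001, -0.034, 0, 0, 0, 40, 0, 0.001, -0.0345, 0, 0, 0, 40, 0, 0.001, -0.0345, 0, 0, 0, 52, 0, 0.001, -0.0345, 0, 0, 0, 64, 0, 0.001, -0.0345, 0, 0, 0, 75, 0, 0.001, -0.0345, 0, 0, 0, 75, 0, 0.001, -0.0345, 0, 0, 0]
}}

```text
clock: 33.35
position: [0.5501, -0.0102, 0.0109]
ee_rot: [0.993, 0.117, 0.0, 0.0]
ft_force: [0.3, 0.2, 0.3]
grip_width: 0.877
grasp_force: 0.0
```

Request:
{"fn": "step_arm", "kwargs": {
  "commands": [75, 0, 0, 0, 0, 0, 0, 75, 0, 0, 0.06, 0, 0, 0, 75, 0, 0, 0.14, 0, 0, 0, 75, 0, 0, 0.22, 0, 0, 0, 75, 0, 0, 0.3, 0, 0, 0, 75, 0, 0, 0.4, 0, 0, 0, 75, 0.03, 0.1, 0.4, 0, 0, 0, 75, 0.06, 0.2, 0.4, 0, 0, 0, 75, 0.06, 0.3, 0.4, 0, 0, 0, 75, 0.06, 0.3, 0.4, 0, 0, 0]
}}

```text
clock: 34.6
position: [0.5841, 0.1766, 0.2508]
ee_rot: [0.993, 0.122, -0.0, -0.002]
ft_force: [0.7, -1.1, 0.3]
grip_width: 0.882
grasp_force: 0.0
```

```bash
python3 -c "
from h import *
b=snap('top','t9');a=snap('side','s9');go(618,-305,150,-98.2)
for z in(.016,.021):
  for r in whites(b,'top',z,lo=110):print('top',z,r)
  for r in whites(a,'side',z,lo=110):print('side',z,r)
u,v=proj('side',[.549,-.01,.02]).astype(int);x,y=proj('top',[.549,-.01,.02]).astype(int)
cv2.imwrite('pics/c10.png',np.hstack([cv2.resize(i,(400,400),interpolation=2) for i in(a[v-40:v+40,u-40:u+40],b[y-40:y+40,x-40:x+40])])[:,:,::-1])"
```

```text
[585.8 170.5 250.6] yaw -76.43 tilt [-0.02 -0.01] grip 75.2 0.0 f [ 0.4 -1.  -0.7] t 34.7 j [ 0.28  0.41 -0.85  1.44  0.31  1.43 -1.9 ]
-> [ 0.0537 -0.7925 -0.1676] -0.1209
top 0.016 (array([370., 223.]), 411, -218, 114, 49, -5.6)
top 0.016 (array([307., 181.]), 547, -12, 123, 59, 13.3)
top 0.016 (array([397., 160.]), 619, -306, 114, 47, -8.1)
top 0.021 (array([370., 223.]), 411, -217, 114, 48, -5.6)
top 0.021 (array([307., 181.]), 547, -12, 123, 59, 13.3)
top 0.021 (array([397., 160.]), 618, -306, 113, 47, -8.1)
```

View pics/c10.png

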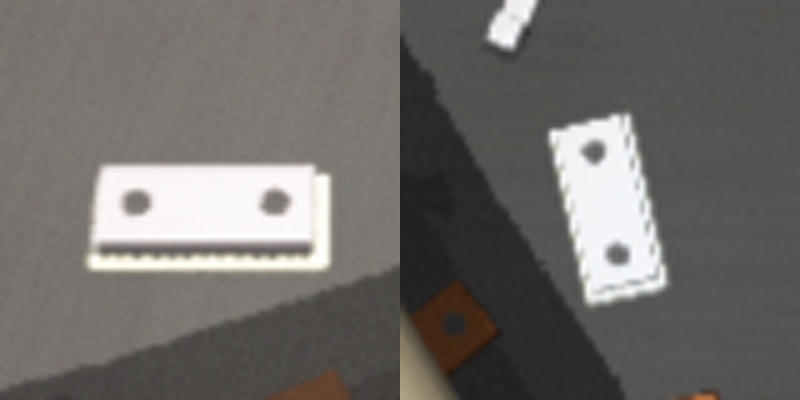

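The plate lies on the pad with a rim visible. In side crop c10 the plate's top face spans (103,165) to (313,243); the pad's near corners are at (88,269) and (329,269). I check the offset.

```bash
python3 -c "
from h import *
u,v=proj('side',[.549,-.01,.02]).astype(int);x,y=proj('top',[.549,-.01,.02]).astype(int)
S=lambda a,b:((a+.5)/5+u-40.5,(b+.5)/5+v-40.5)
T=lambda a,b:((a-400+.5)/5+x-40.5,(b+.5)/5+y-40.5)
c=np.mean([onz('side',S(*p),.021) for p in((102,165),(315,165),(313,243),(98,243))],0);print('side plate',c)
P=[onz('side',S(*p),.005) for p in((88,269),(329,269),(330,174))];print('side pad',(P[0]+P[2])/2)
print('side holes',np.mean([onz('side',S(*p),.021) for p in((137,202),(275,202))],0))
print('top holes',np.mean([onz('top',T(*p),.021) for p in((595,152),(617,255))],0))
o=np.array([c-(P[0]+P[2])/2])[0];t=np.radians(13.4);print('off long,short mm',1000*(o[0]*np.cos(t)+o[1]*np.sin(t)),1000*(-o[0]*np.sin(t)+o[1]*np.cos(t)))
"
```

```text
side plate [ 0.54803214 -0.00985806  0.021     ]
side pad [ 0.54686037 -0.0096677   0.005     ]
side holes [ 0.5487266  -0.01052065  0.021     ]
top holes [ 0.55002594 -0.01121172  0.021     ]
off long,short mm 1.0957564370600719 -0.456732425274863
```

Placed within about 1 mm. Next is plate 2.

Request:
{"fn": "step_arm", "kwargs": {
  "commands": [75, 0.005, -0.09, 0, 0, 0, -0.02, 75, 0.01, -0.18, 0, 0, 0, -0.04, 75, 0.015, -0.27, 0, 0, 0, -0.06, 75, 0.02, -0.36, 0, 0, 0, -0.08, 75, 0.03, -0.46, 0, 0, 0, -0.1, 75, 0.035, -0.56, 0, 0, 0, -0.121, 75, 0.04, -0.66, 0, 0, 0, -0.121, 75, 0.05, -0.74, 0, 0, 0, -0.121, 75, 0.0537, -0.79, -0.1, 0, 0, -0.121, 75, 0.0537, -0.79, -0.2, 0, 0, -0.121]
}}

```text
clock: 35.95
position: [0.6167, -0.31, 0.1314]
ee_rot: [0.997, -0.076, 0.001, 0.001]
ft_force: [1.0, 0.1, -0.4]
grip_width: 0.88
grasp_force: 0.0
```

```bash
python3 -c "
from h import *
camera('top');camera('top');go(618,-305,4,-98.2)"
```

```text
[ 612.9 -305.7  124.9] yaw -98.51 tilt [-0.65  0.23] grip 74.9 0.0 f [-1.4  0.3 -1. ] t 36.05 j [ 0.79  0.61 -0.58  1.37  0.33  1.27 -1.53]
-> [ 0.0084  0.0011 -0.2015] 0.0017
```

Request:
{"fn": "step_arm", "kwargs": {
  "commands": [75, 0, 0, -0.05, 0, 0, 0, 75, 0, 0, -0.1, 0, 0, 0, 75, 0, 0, -0.13, 0, 0, 0, 75, 0, 0, -0.15, 0, 0, 0, 75, 0, 0, -0.15, 0, 0, 0, 75, 0, 0, -0.15, 0, 0, 0, 75, 0, 0, -0.15, 0, 0, 0, 75, 0, 0, -0.15, 0, 0, 0, 75, 0, 0, -0.15, 0, 0, 0, 75, 0, 0, -0.15, 0, 0, 0]
}}

```text
clock: 37.3
position: [0.6182, -0.3041, 0.0425]
ee_rot: [0.997, -0.072, 0.0, 0.0]
ft_force: [-0.0, -0.6, -0.5]
grip_width: 0.878
grasp_force: 0.0
```

```bash
python3 -c "
from h import *
go(618,-305,4,-98.2)"
```

```text
[ 618.2 -304.1   42.5] yaw -98.31 tilt [ 0.   -0.01] grip 74.9 0.0 f [-0.  -0.6 -0.5] t 37.3 j [ 0.77  0.69 -0.55  1.44  0.38  1.12 -1.56]
-> [-0.0004 -0.0015 -0.0642] 0.0006
```

Request:
{"fn": "step_arm", "kwargs": {
  "commands": [75, 0, -0.001, -0.03, 0, 0, 0, 75, 0, -0.001, -0.055, 0, 0, 0, 75, 0, -0.001, -0.064, 0, 0, 0, 75, 0, -0.001, -0.064, 0, 0, 0, 60, 0, -0.001, -0.064, 0, 0, 0, 45, 0, -0.001, -0.064, 0, 0, 0, 40, 0, -0.001, -0.064, 0, 0, 0, 40, 0, -0.001, -0.064, 0, 0, 0, 40, 0, -0.001, -0.064, 0, 0, 0, 40, 0, -0.001, -0.064, 0, 0, 0],
  "squeeze": 60
}}

```text
clock: 38.55
position: [0.6187, -0.305, 0.0051]
ee_rot: [0.997, -0.073, 0.001, 0.0]
ft_force: [-0.9, -0.5, 6.1]
grip_width: 0.508
grasp_force: 62.5
```

Request:
{"fn": "step_arm", "kwargs": {
  "commands": [40, 0, 0, 0.03, 0, 0, 0, 40, 0, 0, 0.08, 0, 0, 0, 40, 0, 0, 0.14, 0, 0, 0, 40, 0, 0, 0.18, 0, 0, 0, 40, -0.02, 0.08, 0.18, 0, 0, 0.02, 40, -0.04, 0.16, 0.18, 0, 0, 0.04, 40, -0.06, 0.24, 0.18, 0, 0, 0.06, 40, -0.08, 0.33, 0.18, 0, 0, 0.08, 40, -0.1, 0.42, 0.18, 0, 0, 0.1, 40, -0.115, 0.49, 0.18, 0, 0, 0.12]
}}

```text
clock: 39.8
position: [0.548, -0.0082, 0.1126]
ee_rot: [0.993, 0.118, -0.0, 0.0]
ft_force: [0.7, 0.1, -5.3]
grip_width: 0.507
grasp_force: 63.1
```

Request:
{"fn": "step_arm", "kwargs": {
  "commands": [40, 0, 0, 0, 0, 0, 0, 40, 0, 0, -0.04, 0, 0, 0, 40, 0, 0, -0.08, 0, 0, 0, 40, 0, 0, -0.1, 0, 0, 0, 40, 0, 0, -0.1, 0, 0, 0, 40, 0, 0, -0.1, 0, 0, 0, 40, 0, 0, -0.1, 0, 0, 0, 40, 0, 0, -0.1, 0, 0, 0, 40, 0, 0, -0.1, 0, 0, 0, 40, 0, 0, -0.1, 0, 0, 0]
}}

```text
clock: 41.05
position: [0.5492, -0.0107, 0.0522]
ee_rot: [0.993, 0.116, 0.0, 0.0]
ft_force: [0.6, 0.3, -6.2]
grip_width: 0.504
grasp_force: 63.2
```

```bash
python3 -c "
from h import *
go(549,-10.5,25.5,-76.6)"
```

```text
[549.2 -10.7  52.2] yaw -76.71 tilt [ 0.01 -0.01] grip 43.1 63.2 f [ 0.6  0.3 -6.2] t 41.05 j [ 0.57  0.45 -0.76  1.82  0.36  1.01 -1.67]
-> [-0.0004  0.0003 -0.0444] 0.0006
```

Request:
{"fn": "step_arm", "kwargs": {
  "commands": [40, 0, 0, -0.02, 0, 0, 0, 40, 0, 0, -0.032, 0, 0, 0, 40, 0, 0, -0.04, 0, 0, 0, 40, 0, 0, -0.0438, 0, 0, 0, 40, 0, 0, -0.0438, 0, 0, 0, 40, 0, 0, -0.0438, 0, 0, 0, 52, 0, 0, -0.0438, 0, 0, 0, 64, 0, 0, -0.0438, 0, 0, 0, 68, 0, 0, -0.0438, 0, 0, 0, 68, 0, 0, -0.0438, 0, 0, 0]
}}

```text
clock: 42.3
position: [0.5494, -0.0107, 0.0259]
ee_rot: [0.993, 0.116, 0.0, 0.0]
ft_force: [0.3, 0.8, -0.9]
grip_width: 0.799
grasp_force: 0.0
```

Request:
{"fn": "step_arm", "kwargs": {
  "commands": [68, 0, 0, 0.04, 0, 0, 0, 68, 0, 0, 0.1, 0, 0, 0, 68, 0, 0, 0.18, 0, 0, 0, 68, 0, 0, 0.26, 0, 0, 0, 68, 0, 0, 0.36, 0, 0, 0, 68, 0.03, 0.1, 0.36, 0, 0, 0, 68, 0.06, 0.2, 0.36, 0, 0, 0, 68, 0.06, 0.3, 0.36, 0, 0, 0, 68, 0.06, 0.3, 0.36, 0, 0, 0, 68, 0.06, 0.3, 0.36, 0, 0, 0]
}}

```text
clock: 43.55
position: [0.5853, 0.1692, 0.2416]
ee_rot: [0.993, 0.116, -0.0, 0.0]
ft_force: [-0.4, 0.2, 0.7]
grip_width: 0.797
grasp_force: 0.0
```

```bash
python3 -c "
from h import *
b=snap('top','t11');a=snap('side','s11');go(411,-218,100,-95.6)
for r in whites(b,'top',.016,lo=110):print('top',r)
for r in whites(b,'top',.016):print('top150',r)
for r in whites(a,'side',.016,lo=110):print('side',r)
for r in whites(a,'side',.016,lo=170):print('side170',r)
u,v=proj('side',[.549,-.01,.02]).astype(int);x,y=proj('top',[.549,-.01,.02]).astype(int)
cv2.imwrite('pics/c11.png',np.hstack([cv2.resize(i,(400,400),interpolation=2) for i in(a[v-40:v+40,u-40:u+40],b[y-40:y+40,x-40:x+40])])[:,:,::-1])"
```

```text
[585.7 167.6 241.7] yaw -76.84 tilt [ 0.01 -0.05] grip 67.9 0.0 f [-0.3 -0.7 -0.9] t 43.65 j [ 0.31  0.42 -0.88  1.45  0.32  1.42 -1.92]
-> [-0.2911 -0.6427 -0.2362] -0.1042
top (array([370., 223.]), 411, -218, 115, 48, -5.4)
top (array([307., 181.]), 549, -12, 126, 59, 13.1)
top150 (array([581., 372.]), -45, -867, 89, 47, 0.5)
top150 (array([370., 223.]), 410, -217, 111, 44, -5.7)
top150 (array([307., 181.]), 548, -12, 122, 54, 13.3)
side170 (array([300., 260.]), 548, -11, 120, 70, 13.9)
side170 (array([367., 206.]), 410, -216, 111, 46, -6.5)
```

View pics/c11.png

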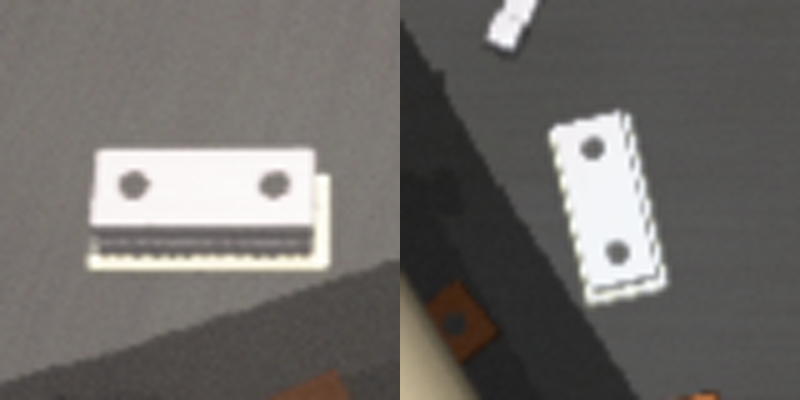

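The stack is aligned (side top face 96–315, no step). Last is plate 3 at (410.5,-217), angle -5.7°.

Request:
{"fn": "step_arm", "kwargs": {
  "commands": [68, -0.03, -0.08, 0, 0, 0, -0.02, 68, -0.06, -0.16, 0, 0, 0, -0.04, 68, -0.1, -0.24, 0, 0, 0, -0.06, 68, -0.14, -0.32, 0, 0, 0, -0.08, 68, -0.18, -0.4, 0, 0, 0, -0.105, 68, -0.22, -0.48, 0, 0, 0, -0.105, 68, -0.26, -0.56, 0, 0, 0, -0.105, 68, -0.292, -0.643, -0.05, 0, 0, -0.105, 68, -0.292, -0.643, -0.15, 0, 0, -0.105, 68, -0.292, -0.643, -0.25, 0, 0, -0.105]
}}

```text
clock: 44.9
position: [0.4091, -0.2188, 0.0908]
ee_rot: [0.999, -0.051, 0.001, 0.001]
ft_force: [0.4, -0.0, -0.4]
grip_width: 0.796
grasp_force: 0.0
```

Request:
{"fn": "step_arm", "kwargs": {
  "commands": [68, 0, 0, -0.03, 0, 0, 0, 68, 0, 0, -0.04, 0, 0, 0, 68, 0, 0, -0.04, 0, 0, 0, 68, 0, 0, -0.04, 0, 0, 0, 68, 0, 0, -0.04, 0, 0, 0, 68, 0, 0, -0.04, 0, 0, 0, 68, 0, 0, -0.04, 0, 0, 0, 68, 0, 0, -0.04, 0, 0, 0, 68, 0, 0, -0.04, 0, 0, 0, 68, 0, 0, -0.04, 0, 0, 0]
}}

```text
clock: 46.15
position: [0.41, -0.2165, 0.0678]
ee_rot: [0.999, -0.049, -0.0, 0.0]
ft_force: [-0.6, -0.0, 0.2]
grip_width: 0.791
grasp_force: 0.0
```

```bash
python3 -c "
from h import *
go(410.5,-217,4.5,-95.7)"
```

```text
[ 410.  -216.5   67.8] yaw -95.61 tilt [-0. -0.] grip 67.6 0.0 f [-0.6 -0.   0.2] t 46.15 j [ 0.96  0.2  -0.61  2.03  0.14  0.95 -1.4 ]
-> [ 0.0008 -0.0009 -0.1055] -0.0005
```

Request:
{"fn": "step_arm", "kwargs": {
  "commands": [68, 0.001, -0.001, -0.04, 0, 0, 0, 68, 0.001, -0.001, -0.08, 0, 0, 0, 68, 0.001, -0.001, -0.1, 0, 0, 0, 68, 0.001, -0.001, -0.105, 0, 0, 0, 60, 0.001, -0.001, -0.105, 0, 0, 0, 45, 0.001, -0.001, -0.105, 0, 0, 0, 40, 0.001, -0.001, -0.105, 0, 0, 0, 40, 0.001, -0.001, -0.105, 0, 0, 0, 40, 0.001, -0.001, -0.105, 0, 0, 0, 40, 0.001, -0.001, -0.105, 0, 0, 0],
  "squeeze": 60
}}

```text
clock: 47.4
position: [0.4111, -0.2172, 0.0059]
ee_rot: [0.999, -0.049, 0.0, 0.0]
ft_force: [-2.3, 2.7, 9.3]
grip_width: 0.502
grasp_force: 60.6
```

Request:
{"fn": "step_arm", "kwargs": {
  "commands": [40, 0, 0, 0.03, 0, 0, 0, 40, 0, 0, 0.08, 0, 0, 0, 40, 0, 0, 0.14, 0, 0, 0, 40, 0, 0, 0.18, 0, 0, 0, 40, 0.04, 0.06, 0.18, 0, 0, 0.02, 40, 0.08, 0.12, 0.18, 0, 0, 0.04, 40, 0.12, 0.18, 0.18, 0, 0, 0.06, 40, 0.16, 0.24, 0.18, 0, 0, 0.08, 40, 0.2, 0.3, 0.18, 0, 0, 0.106, 40, 0.231, 0.344, 0.18, 0, 0, 0.106]
}}

```text
clock: 48.65
position: [0.5495, -0.0089, 0.1135]
ee_rot: [0.993, 0.118, -0.0, -0.0]
ft_force: [-0.6, 0.5, -7.6]
grip_width: 0.5
grasp_force: 64.9
```

Request:
{"fn": "step_arm", "kwargs": {
  "commands": [40, 0, 0, 0, 0, 0, 0, 40, 0, 0, -0.03, 0, 0, 0, 40, 0, 0, -0.06, 0, 0, 0, 40, 0, 0, -0.08, 0, 0, 0, 40, 0, 0, -0.08, 0, 0, 0, 40, 0, 0, -0.08, 0, 0, 0, 40, 0, 0, -0.08, 0, 0, 0, 40, 0, 0, -0.08, 0, 0, 0, 40, 0, 0, -0.08, 0, 0, 0, 40, 0, 0, -0.08, 0, 0, 0]
}}

```text
clock: 49.9
position: [0.5492, -0.0107, 0.0649]
ee_rot: [0.993, 0.117, 0.0, 0.0]
ft_force: [0.3, 0.5, -7.1]
grip_width: 0.501
grasp_force: 64.9
```

```bash
python3 -c "
from h import *
go(549,-10.5,42,-76.6)"
```

```text
[549.2 -10.7  64.9] yaw -76.53 tilt [ 0.01 -0.01] grip 42.8 64.9 f [ 0.3  0.5 -7.1] t 49.9 j [ 0.57  0.43 -0.76  1.81  0.34  1.03 -1.65]
-> [-0.0004  0.0003 -0.0382] -0.0004
```

Request:
{"fn": "step_arm", "kwargs": {
  "commands": [40, 0, 0, -0.016, 0, 0, 0, 40, 0, 0, -0.028, 0, 0, 0, 40, 0, 0, -0.034, 0, 0, 0, 40, 0, 0, -0.037, 0, 0, 0, 40, 0, 0, -0.037, 0, 0, 0, 40, 0, 0, -0.037, 0, 0, 0, 52, 0, 0, -0.037, 0, 0, 0, 64, 0, 0, -0.037, 0, 0, 0, 70, 0, 0, -0.037, 0, 0, 0, 70, 0, 0, -0.037, 0, 0, 0]
}}

```text
clock: 51.15
position: [0.5494, -0.0107, 0.0427]
ee_rot: [0.993, 0.117, 0.0, 0.0]
ft_force: [0.2, -0.7, 0.5]
grip_width: 0.822
grasp_force: 0.0
```

Request:
{"fn": "step_arm", "kwargs": {
  "commands": [70, 0, 0, 0.04, 0, 0, 0, 70, 0, 0, 0.1, 0, 0, 0, 70, 0, 0, 0.18, 0, 0, 0, 70, 0, 0, 0.26, 0, 0, 0, 70, 0, 0, 0.36, 0, 0, 0, 70, 0, -0.1, 0.36, 0, 0, 0, 70, 0, -0.2, 0.36, 0, 0, 0, 70, 0, -0.3, 0.36, 0, 0, 0, 70, 0, -0.4, 0.36, 0, 0, 0, 70, 0, -0.4, 0.36, 0, 0, 0]
}}

```text
clock: 52.4
position: [0.5477, -0.2568, 0.2575]
ee_rot: [0.994, 0.113, -0.001, 0.0]
ft_force: [0.6, 1.0, 0.4]
grip_width: 0.82
grasp_force: 0.0
```

```bash
python3 -c "
from h import *
b=snap('top','t12');a=snap('side','s12');st()
u,v=proj('side',[.549,-.01,.02]).astype(int)
for r in whites(b,'top',.016,lo=110):print('top',r)
cv2.imwrite('pics/c12.png',np.vstack([np.hstack([cv2.resize(i,(400,400),interpolation=2) for i in(a[v-40:v+40,u-40:u+40],a[290:390,180:280])]),np.hstack([cv2.resize(i[:,:],(320,200)) for i in(a,b)]+[np.zeros((200,160,3),np.uint8)])])[:,:,::-1])"
```

```text
[ 549.2 -250.7  258.3] yaw -76.58 tilt [-0.01  0.05] grip 70.0 0.0 f [-1.1  1.2 -0.2] t 52.5 j [ 0.89  0.35 -0.69  1.45  0.22  1.42 -1.14]
top (array([277., 371.]), -46, 78, 140, 52, -39.7)
top (array([307., 181.]), 550, -12, 128, 57, 13.1)
```

View pics/c12.png

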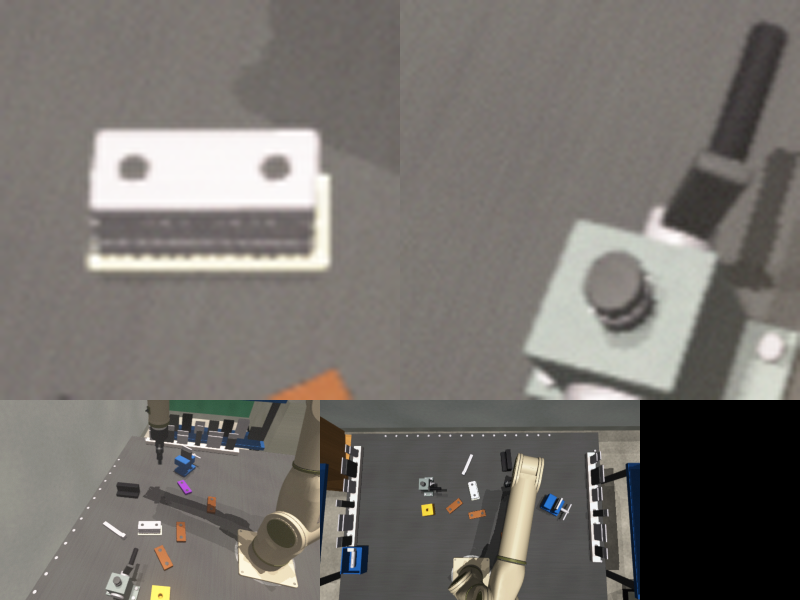

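The three plates are stacked flush on the pad, the pin head sits on the housing, and no plates are left elsewhere. Handing in.

```bash
python3 -c "
from h import *
print(hand_in())"
```

```text
the job is handed in; nothing more can be done
None
```

The job is handed in: the pin is fully home with its head on the housing, and all three steel plates are stacked flush and centred on the pad (the bottom plate measured about 1 mm off centre).

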